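# Sphere check of the chairside scanner

### The arm

A 7-joint arm with a two-finger parallel gripper is mounted at the origin on a cart in front of the work surface, level with it; the furniture and walls round the work are solid. World frame = base frame: x ahead of the robot, y to its left, z up, the work surface at z = 0. Lengths are in m, angles in rad, forces in N, time in s.
With the tool pointing down it reaches from about 0.425 to 0.925 m from the base axis. Payload 6.8 kg.
Tool frame: the origin (TCP) lies midway between the tips of the shut fingers; the grasp point (between the pads) lies 19 mm behind it; z points along the fingers, y is the line along which they close (so a half turn about z gives the same grasp; the last joint's range is limited). The gripper opens to 85 mm and grips with 20 to 120 N. Pads are 22 mm wide; open, the fingers measure 114 mm over their backs; the gripper's body (76 mm by 85 mm) begins 54 mm behind the grasp point. The pads swing forward as they close: fully open they stand 13 mm farther back than shut.
Start: joints at [-1.21, 0.477, 0.022, 1.555, -0.011, 1.109, -0.083], TCP at [0.305, 0.602, 0.231] pointing down, gripper open.
Joint ranges: [-2.96, 2.96], [-0.34, 2.1], [-1.41, 1.46], [0.24, 2.44], [-1.37, 4.51], [0.17, 1.92], [-2.96, 2.96]. Speed limits (rad/s): [2.39, 2.39, 3.14, 3.14, 3.14, 3.14, 3.14].

### API

Orientations are given as a unit quaternion [w, x, y, z].
In Python, from station import bot gives the robot as it stands.
- The arm moves only by the tool jog_arm, never from a script. Its argument "rows" is a list of rows, each an object of numbers: "fingers": the finger opening in mm, from 0 to 85.4; "x", "y", "z": the shift along the tool's x, y, z in mm; "ax", "ay", "az": the turn, a rotation vector about the tool's x, y, z in degrees. A call has exactly 8 rows; each row shifts and turns the commanded pose from where the row before left it, along the tool's axes as they then stand; what a row does not reach is not made up. A row lasts 1/10 s, in which the tool goes at most 50 mm and 8.59 degrees, less where a joint would pass 70% of its speed; a pose out of reach is approached as far as the arm can. A call with a gripper value outside its range is refused whole. The fingers move at their own pace and stop on an object; "force" is the grip in N (left out, the last holds). Time passes only in rows, so rows that do not move let the fingers close, or fill a call up. It gives the time, the measured TCP pose, the force, the opening and the grip force at its end, in the units of the state.
- bot.get_obs(): the state, without advancing time (a new reading comes with each control period).
- bot.read_camera(name): name is "side" or "top"; returns a dict with "pixels" (420x560x3 uint8, red, green, blue), "vertical_fov" (degrees; the focal length in pixels is half the picture's height over the tangent of half this angle, whatever the lens; pixels are square), "cx", "cy" (the principal point, pixels), "dist_coeffs" ([k1, k2, p1, p2, k3] as OpenCV has them; the pictures are not rectified), "world_from_camera" (4x4, takes a point from camera to world coordinates). Camera axes: x right, y down, z forward; pixel columns grow to the right and rows downward; lengths in m; the calibration is good to about 2 mm. A picture is of the moment at which its call begins. There is no depth.
- bot.hand_in(): hands the job in; it is judged then, once.
The state is a dict: "t": time; "q": joint angles; "joint_vel": joint speeds; "joint_torque": joint torques, N m; "eef_pos": TCP position; "tool_rot": TCP orientation; "contact_force": force on the tool from outside, world axes, zero at the start; "torque": the same for the moment, N m; "gripper_width": opening from 0.0 (shut) to 1.0 (fully open); "grasp_force": force on a finger pad.
Only numpy, scipy, OpenCV 4.12 (cv2) and the standard library are available. Lean on these libraries where they do the work, as an engineer would, in place of code of your own. Each camera call takes 0.05 s, during which the arm holds its last target. There are 200 camera calls.

### The job

Set up the sphere check of the desktop scanner on the left: stand the black backdrop panel upright on its short thin edge in the slot across the scanner's bed, roughly centred, and let go of it. Then take the sphere carrier by its upright handle and, without tipping the loose white sphere out of its seat or touching the sphere with the gripper, bring it between window and backdrop and hold it level and still there, clear of both, with the sphere midway between them, straight in front of the middle of the window and at its mid-height. The program finishes while still holding the carrier in that place (do not put it down), with the backdrop standing and the other things on the worktop left alone.

Things in the scene. Friction and masses are not known exactly. Their poses are not given: they have to be found in the camera images.
- scanner: fixed desktop scanner (sizes in mm): bed x -124..188, y -52..52, top 8 above the worktop; white housing x 100..188, y -50..50, 139 high. Origin on the worktop under the focus; +x along the bed from slot to housing (to the robot's left within 0.2 rad), z up. Dark window 74 wide, 44 high, centre 80 above the worktop, at x 99, looking to -x
- focus (a point): where the sphere's centre is to be held: on the window's middle axis, 80 mm above the worktop, 99 in front of the window, 100 from the middle of the slot. Axes as the scanner's
- slot (a point): middle of the slot's floor, which is the bed's top, at x -100 mm of the scanner. The slot is 18 wide along the scanner's x, between two ribs along y, each 7 thick, 80 long, 12 high above the bed; open at both ends. Axes as the scanner's
- backdrop: plain black panel 96 x 58 x 12 mm, 95 g, both faces alike; starts flat on the right half of the worktop. Origin mid-underside as it lies; x along the 96 side (to the robot's left within 0.3 rad), y along the 58 side, z through the thickness. Gripped across the 58 side with the tool tilted 45 degrees along x, it can be turned upright, the tool ending tilted 45 degrees the other way
- backdrop_middle (a point): centre of the panel, 6 mm above its origin, axes as the panel's; 56 above the worktop when the panel stands in the slot
- carrier: loose sphere carrier, about 130 g (varies by a third): aluminium plate 124 x 46 mm, its top 7 above the worktop, with an upright grey fin as handle at one end and a steel ring seat with the sphere at the other. Starts on the right half. Origin under the plate's middle; +x from handle to seat (away from the robot within 0.4 rad), z up
- handle (a point): grip point in the middle of the fin, at x -30 mm, 40 above the carrier's underside. The fin is 10 thick (y), 36 long (x), its top 53 above the underside; below 12 it has a foot 18 thick. Axes as the carrier's
- seat (a point): where the sphere's centre rests: x 40 mm, 20.4 above the carrier's underside. The seat is a ring 27 across at its foot, 24 across at its top (13 above the underside), dished to an inner edge 12 across; the sphere lies loose on that edge and rolls out if the carrier is tipped by more than about 30 degrees or jerked. Axes as the carrier's
- ball: loose white ceramic sphere, 22 mm across, 22 g, starting in the carrier's seat; its axes turn as it rolls, use its centre
- ball_center (a point): centre of the sphere
- penlight: white penlight, 13 x 123 x 15 mm, lying on the right half of the worktop; a bystander, leave it. Origin under its middle
- marking_pencil: red marking pencil, 6 x 124 x 7 mm, lying at the front edge on the right; a bystander, leave it. Origin under its middle
- mixing_slab: clear glass mixing slab, 60 x 90 x 10 mm, lying flat right of the middle gap; a bystander, leave it. Origin under its middle
- dappen_dish: small octagonal glass dish, 33 x 33 x 25 mm, right of the middle gap; a bystander, leave it. Origin under its middle
- bur_block: bur block with upright burs, 24 x 60 x 38 mm, right of the middle gap; behind it, and along the back of the right half, fixed equipment 110 to 130 mm high stands from 0.60 m ahead of the robot onward: keep a tilted hand clear of it; a bystander, leave it. Origin under its middle
- ligature_pack: flat white pack, 60 x 36 x 10 mm, at the right edge; a bystander, leave it. Origin under its middle
- cotton_roll: white cotton roll, 10 x 38 x 10 mm, front right; a bystander, leave it. Origin under its middle

How it is judged:
By the outcome, as a careful person would: the job done as asked, in the order asked, and still so for the second after the job is handed in, while the arm keeps its last pose, push and grip.
It also fails if it takes over 72 s, if anything falls off the work surface, if the arm or the gripper's body presses on something with over 40 N, if the wrist force passes 120 N, or if a joint passes its speed limit or range.

## Working session

There is one attempt and no reset: what is moved stays moved. The work goes in short steps, Python scripts to look and compute and a tool call to move; the robot and the scene stay as the last step left them, time stands still between calls to the robot, and variables do not carry over. Pictures are saved under pics/ and viewed, at most 10 in all, crops included, and the job is handed in when it is done.

Besides the shell and the picture viewer there is one more tool, called as name(argument=value, ...) on one line, values as JSON. jog_arm: Moves the arm, as the interface text tells. Its arguments: {"type":"object","properties":{"rows":{"type":"array","items":{"type":"object","properties":{"fingers":{"type":"number"},"x":{"type":"number"},"y":{"type":"number"},"z":{"type":"number"},"ax":{"type":"number"},"ay":{"type":"number"},"az":{"type":"number"}}}},"force":{"type":"number"}},"required":["rows"]}

```bash
mkdir -p pics; ls; cat > h.py <<'E'
import numpy as np, cv2
from station import bot
def cam(n):
    c=bot.read_camera(n); h=c["pixels"].shape[0]
    f=h/2/np.tan(np.radians(c["vertical_fov"]/2))
    c["K"]=np.array([[f,0,c["cx"]],[0,f,c["cy"]],[0,0,1]]); c["d"]=np.array(c["dist_coeffs"],float); c["T"]=np.array(c["world_from_camera"]); return c
def ray(c,uv):
    p=cv2.undistortPoints(np.array(uv,float).reshape(-1,1,2),c["K"],c["d"]).reshape(-1,2)
    d=np.c_[p,np.ones(len(p))]@c["T"][:3,:3].T
    return c["T"][:3,3],d
def onz(c,uv,z):
    o,d=ray(c,uv); return o+d*((z-o[2])/d[:,2])[:,None]
def proj(c,P):
    R=c["T"][:3,:3].T; t=-R@c["T"][:3,3]
    return cv2.projectPoints(np.array(P,float).reshape(-1,1,3),cv2.Rodrigues(R)[0],t,c["K"],c["d"])[0].reshape(-1,2)
def tri(c1,u1,c2,u2):
    A=np.zeros((3,3));b=np.zeros(3)
    for c,u in((c1,u1),(c2,u2)):
        o,d=ray(c,[u]);d=d[0]/np.linalg.norm(d[0]);M=np.eye(3)-np.outer(d,d);A+=M;b+=M@o
    return np.linalg.solve(A,b)
def save(c,n,box=None,s=1):
    im=c["pixels"][:,:,::-1]
    if box: im=im[box[1]:box[3],box[0]:box[2]]
    cv2.imwrite("pics/"+n+".png",cv2.resize(im,None,fx=s,fy=s,interpolation=cv2.INTER_CUBIC))
E
python3 - <<'E'
from h import *
for n in("top","side"):
    c=cam(n);save(c,n+"0",None,1.42);print(n,c["T"].round(3).tolist(),c["K"][0,0],c["d"])
o=bot.get_obs();print(o)
E
```

```text
pics
top [[-0.009, -0.999, 0.048, 0.417], [-1.0, 0.009, 0.012, -0.103], [-0.013, -0.048, -0.999, 1.337], [0.0, 0.0, 0.0, 1.0]] 488.4675880546841 [0.05616215 0.         0.         0.         0.        ]
side [[-0.975, -0.077, 0.207, 0.2], [-0.22, 0.417, -0.882, 1.146], [-0.018, -0.906, -0.423, 0.689], [0.0, 0.0, 0.0, 1.0]] 445.63328188385424 [-0.12186353  0.          0.          0.          0.        ]
{'t': 0.1, 'q': array([-1.21012778,  0.47772522,  0.02234645,  1.55633775, -0.01151006,
        1.10931711, -0.08307909]), 'joint_vel': array([ 0.00046901, -0.00362282, -0.00081195, -0.00266451, -0.00011012,
        0.00035916,  0.00070228]), 'joint_torque': array([ 3.93728682e-03, -5.97760427e+01,  1.61345132e+00, -2.81954849e+01,
        1.27504629e-02,  5.01527640e-03,  1.08142615e-05]), 'eef_pos': array([0.30472517, 0.60170401, 0.23042407]), 'tool_rot': array([-1.36962230e-04,  2.32227897e-01,  9.72661049e-01, -8.18267605e-04]), 'contact_force': array([0.6985937 , 0.4001509 , 0.03863857]), 'torque': array([-0.03305581,  0.02610006, -0.00230515]), 'grasp_force': 0.0, 'gripper_width': 1.001254598767641}
```

View pics/top0.png

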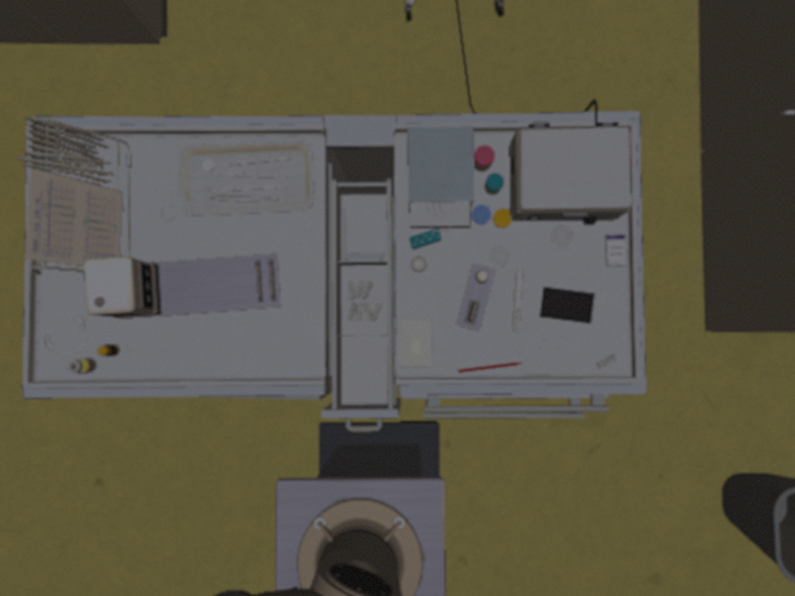

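View pics/side0.png

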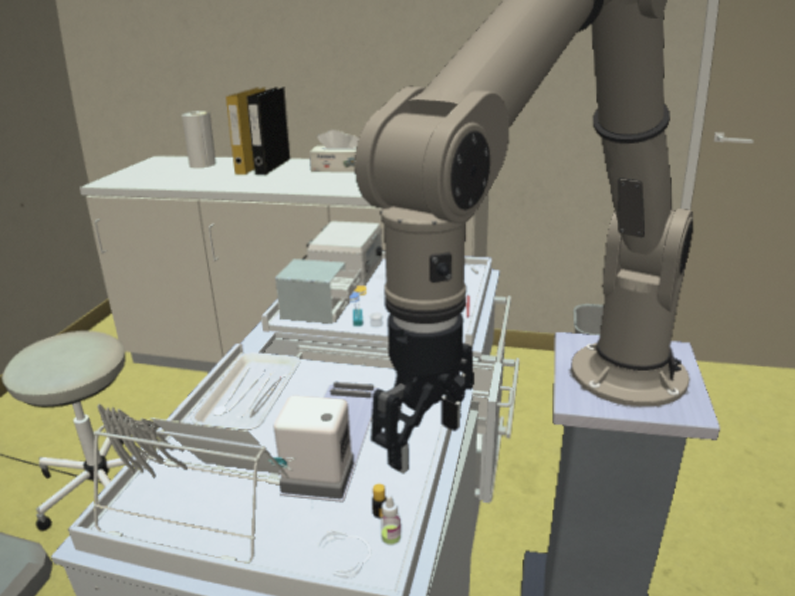

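```bash
cat > m.py <<'E'
from h import *
c=cam("top");im=c["pixels"];save(c,"cropR",(280,150,450,270),4.5)
save(c,"cropL",(50,160,220,240),4.5)
hsv=cv2.cvtColor(im,cv2.COLOR_RGB2HSV);v=hsv[:,:,2]
def rect(mask,box,z,name):
    m=np.zeros_like(v);x0,y0,x1,y1=box;m[y0:y1,x0:x1]=mask[y0:y1,x0:x1]*255
    cs=cv2.findContours(m,cv2.RETR_EXTERNAL,cv2.CHAIN_APPROX_NONE)[0];k=max(cs,key=cv2.contourArea)
    pts=k.reshape(-1,2)
    # filled centroid
    P=onz(c,pts,z)[:,:2]*1000
    r=cv2.minAreaRect(P.astype(np.float32));print(name,r,cv2.boundingRect(k))
    return r
rect(v<60,(370,190,430,240),.012,"panel")
for p in [(335,205),(330,190),(340,194),(345,230),(140,200),(160,200),(184,198),(192,198),(340,215),(220,220),(310,190)]: print(p,im[p[1],p[0]],hsv[p[1],p[0]])
E
python3 m.py
```

```text
panel ((477.95526123046875, -396.2962951660156), (93.12408447265625, 54.717323303222656), 81.7384262084961) (381, 203, 37, 24)
(335, 205) [100  97 108] [128  26 108]
(330, 190) [103 103 108] [120  12 108]
(340, 194) [122 123 126] [113   8 126]
(345, 230) [110 111 116] [115  13 116]
(140, 200) [ 96  95 104] [123  22 104]
(160, 200) [ 97  96 107] [123  26 107]
(184, 198) [83 82 90] [124  23  90]
(192, 198) [73 69 68] [ 6 17 73]
(340, 215) [ 97  96 106] [123  24 106]
(220, 220) [111 112 117] [115  13 117]
(310, 190) [111 112 117] [115  13 117]
```

View pics/cropR.png

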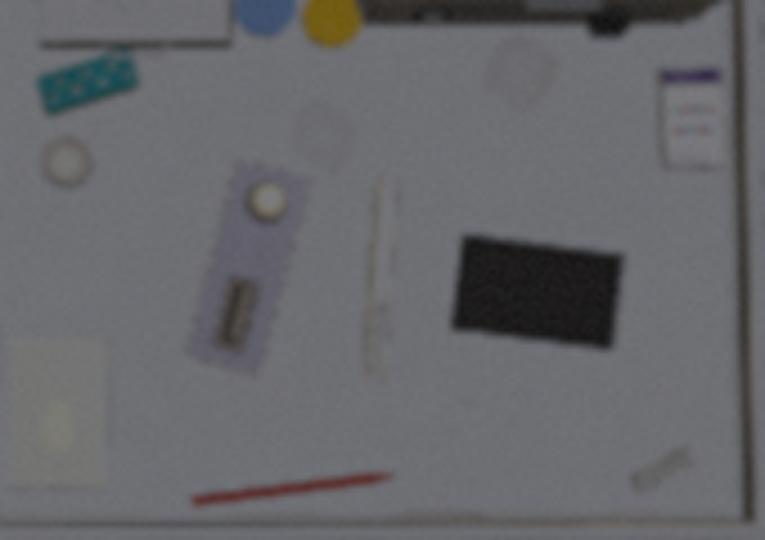

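View pics/cropL.png

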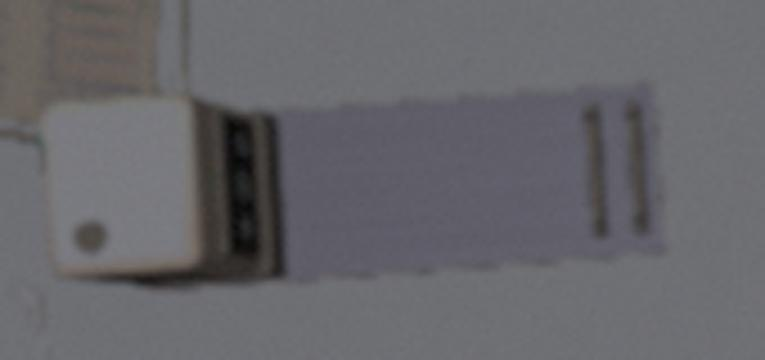

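```bash
cat >> m.py <<'E'
S=cv2.GaussianBlur(hsv[:,:,1],(3,3),0)
print("S table/plate",np.median(S[215:225,300:320]),np.median(S[200:208,332:337]))
r=rect((S>17)&(v<125)&(v>50),(318,180,352,238),.007,"plate")
R=lambda l:onz(c,np.array(l)/4.5+[280,150]-.4,z)*1000
L=lambda l:onz(c,np.array(l)/4.5+[50,160]-.4,z)*1000
z=.007;q=R([(238,162),(312,178),(258,376),(186,352)]);print("plate c",q.mean(0),q)
a=(q[0]+q[1]-q[2]-q[3]);print("dir",np.degrees(np.arctan2(a[1],a[0])))
z=.0204;b=R([(267,200)]);print("ball",b)
z=.053;f=R([(241,282),(233,343),(237,312)]);print("fin",f)
z=.008;rect((S>17)&(v<125)&(v>40),(112,178,199,225),.008,"bed")
q=L([(652,88),(662,252)]);print("bedend",q,q.mean(0))
z=.020;q=L([(592,105),(600,235),(632,103),(642,232)]);print("ribs",q,q.mean(0))
E
python3 m.py
```

```text
panel ((477.95526123046875, -396.2962951660156), (93.12408447265625, 54.717323303222656), 81.7384262084961) (381, 203, 37, 24)
(335, 205) [ 99  97 108] [125  26 108]
(330, 190) [104 105 109] [114  12 109]
(340, 194) [124 125 128] [113   8 128]
(345, 230) [109 110 116] [116  15 116]
(140, 200) [ 95  93 106] [125  31 106]
(160, 200) [ 97  95 104] [127  22 104]
(184, 198) [83 82 89] [124  20  89]
(192, 198) [73 69 69] [ 0 14 73]
(340, 215) [ 98  96 107] [125  26 107]
(220, 220) [110 111 116] [115  13 116]
(310, 190) [111 111 117] [120  13 117]
S table/plate 13.0 26.0
plate ((495.56353759765625, -225.22300720214844), (43.44736099243164, 121.7483901977539), 74.27178192138672) (323, 186, 25, 46)
plate c [ 494.90344321 -224.74168206    7.        ] [[ 558.60288401 -219.24049787    7.        ]
 [ 548.39745482 -263.8046752     7.        ]
 [ 428.88201974 -229.54995732    7.        ]
 [ 443.73141425 -186.37159783    7.        ]]
dir -15.980630157398952
ball [[ 534.12955695 -235.11708977   20.4       ]]
fin [[ 483.37513549 -216.05258501   53.        ]
 [ 447.81109801 -210.9150266    53.        ]
 [ 465.87349963 -213.48749482   53.        ]]
bed ((523.7777099609375, 268.4623718261719), (101.32243347167969, 230.75294494628906), 3.5758252143859863) (112, 179, 86, 43)
bedend [[579.85896113 157.51872519   8.        ]
 [480.08380111 151.53107397   8.        ]] [529.97138112 154.52489958   8.        ]
ribs [[568.42994385 191.2101995   20.        ]
 [490.07093386 186.3719678   20.        ]
 [569.4295009  167.19132589  20.        ]
 [491.6410714  161.21546942  20.        ]] [529.8928625  176.49724065  20.        ]
```

```bash
cat > go.py <<'E'
import sys,numpy as np
from scipy.spatial.transform import Rotation as Ro
from station import bot
# usage: go.py x y z(mm) yaw_of_tool_y tilt : shift in present tool axes, turn, and shift in target tool axes
x,y,z,yaw,tilt=map(float,sys.argv[1:6])
o=bot.get_obs();q=np.array(o["tool_rot"]);R=Ro.from_quat(q[[1,2,3,0]])
B=Ro.from_matrix(np.array([[0,1,0],[1,0,0],[0,0,-1]]).T)
T=Ro.from_euler("z",yaw,degrees=True)*B*Ro.from_euler("y",tilt,degrees=True)
d=np.array([x,y,z])-np.array(o["eef_pos"])*1000
print("t",o["t"],"pos",(np.array(o["eef_pos"])*1000).round(1),"d",d.round(1))
print("shift now",R.inv().apply(d).round(1),"turn",(R.inv()*T).as_rotvec(degrees=True).round(2),"shift after turn",T.inv().apply(d).round(1))
print("q",np.round(o["q"],2),"F",np.round(o["contact_force"],1),"w",round(o["gripper_width"],3),"gf",round(o["grasp_force"],1))
E
python3 go.py 500 0 250 -8.3 0; python3 go.py 500 0 250 -8.3 -45
```

```text
t 0.2 pos [304.9 601.9 230.7] d [ 195.1 -601.9   19.3]
shift now [-446.  -448.8  -18.8] turn [-5.000e-02  4.000e-02  7.144e+01] shift after turn [-567.4  280.   -19.3]
q [-1.21  0.48  0.02  1.56 -0.01  1.11 -0.08] F [-0.8 -0.4 -0.4] w 1.004 gf 0.0
t 0.2 pos [304.9 601.9 230.7] d [ 195.1 -601.9   19.3]
shift now [-446.  -448.8  -18.8] turn [ 27.93 -38.86  67.55] shift after turn [-414.8  280.   387.6]
q [-1.21  0.48  0.02  1.56 -0.01  1.11 -0.08] F [-0.8 -0.4 -0.4] w 1.004 gf 0.0
```

jog_arm(rows=[{"x":-15,"y":-15,"z":-2},{"x":-28,"y":-28,"z":-3},{"x":-32,"y":-32,"z":-3},{"x":-32,"y":-32,"z":-3},{"x":-32,"y":-32,"z":-3},{"x":-32,"y":-32,"z":-3},{"x":-32,"y":-32,"z":-2},{"x":-32,"y":-32}])

```text
invalid input
```

jog_arm(rows=[{"x":-32,"y":-32},{"x":-32,"y":-32},{"x":-32,"y":-32},{"x":-32,"y":-32},{"x":-32,"y":-32},{"x":-28,"y":-28},{"x":-15,"y":-15},{}])

```text
invalid input
```

jog_arm(rows=[{"az":8},{"az":8},{"az":8},{"az":8},{"az":8},{"az":8},{"az":8},{"az":8}])

```text
invalid input
```

```bash
python3 go.py 478 -396 200 -8.3 0;python3 go.py 478 -396 200 -8.3 -45
```

```text
t 0.2 pos [304.9 601.9 230.7] d [ 173.1 -997.9  -30.7]
shift now [-605.3 -812.    31.6] turn [-5.000e-02  4.000e-02  7.144e+01] shift after turn [-962.4  315.4   30.7]
q [-1.21  0.48  0.02  1.56 -0.01  1.11 -0.08] F [-0.8 -0.4 -0.4] w 1.004 gf 0.0
t 0.2 pos [304.9 601.9 230.7] d [ 173.1 -997.9  -30.7]
shift now [-605.3 -812.    31.6] turn [ 27.93 -38.86  67.55] shift after turn [-658.8  315.4  702.3]
q [-1.21  0.48  0.02  1.56 -0.01  1.11 -0.08] F [-0.8 -0.4 -0.4] w 1.004 gf 0.0
```

jog_arm(rows=[{"fingers":85,"x":-15,"y":-15,"z":-2,"ax":0,"ay":0,"az":0},{"fingers":85,"x":-28,"y":-28,"z":-3,"ax":0,"ay":0,"az":0},{"fingers":85,"x":-32,"y":-32,"z":-3,"ax":0,"ay":0,"az":0},{"fingers":85,"x":-32,"y":-32,"z":-3,"ax":0,"ay":0,"az":0},{"fingers":85,"x":-32,"y":-32,"z":-3,"ax":0,"ay":0,"az":0},{"fingers":85,"x":-32,"y":-32,"z":-3,"ax":0,"ay":0,"az":0},{"fingers":85,"x":-32,"y":-32,"z":-2,"ax":0,"ay":0,"az":0},{"fingers":85,"x":-32,"y":-32,"z":0,"ax":0,"ay":0,"az":0}])

```text
t: 1.0
eef_pos: [0.4088, 0.2846, 0.2506]
tool_rot: [0.0, 0.232, 0.973, 0.0]
contact_force: [0.0, 0.1, -0.4]
gripper_width: 0.997
grasp_force: 0.0
```

jog_arm(rows=[{"fingers":85,"x":-32,"y":-32,"z":0,"ax":0,"ay":0,"az":0},{"fingers":85,"x":-32,"y":-32,"z":0,"ax":0,"ay":0,"az":0},{"fingers":85,"x":-32,"y":-32,"z":0,"ax":0,"ay":0,"az":0},{"fingers":85,"x":-32,"y":-32,"z":0,"ax":0,"ay":0,"az":0},{"fingers":85,"x":-32,"y":-32,"z":0,"ax":0,"ay":0,"az":0},{"fingers":85,"x":-32,"y":-32,"z":0,"ax":0,"ay":0,"az":0},{"fingers":85,"x":-15,"y":-15,"z":0,"ax":0,"ay":0,"az":4},{"fingers":85,"x":0,"y":0,"z":0,"ax":0,"ay":0,"az":8}])

```text
t: 1.8
eef_pos: [0.5002, 0.0044, 0.2504]
tool_rot: [0.0, 0.338, 0.941, -0.0]
contact_force: [-0.4, -0.5, -0.1]
gripper_width: 0.991
grasp_force: 0.0
```

jog_arm(rows=[{"fingers":85,"x":0,"y":0,"z":0,"ax":0,"ay":0,"az":8},{"fingers":85,"x":0,"y":0,"z":0,"ax":0,"ay":0,"az":8},{"fingers":85,"x":0,"y":0,"z":0,"ax":0,"ay":0,"az":8},{"fingers":85,"x":0,"y":0,"z":0,"ax":0,"ay":0,"az":8},{"fingers":85,"x":0,"y":0,"z":0,"ax":0,"ay":0,"az":8},{"fingers":85,"x":0,"y":0,"z":0,"ax":0,"ay":0,"az":8},{"fingers":85,"x":0,"y":0,"z":0,"ax":0,"ay":0,"az":8},{"fingers":85,"x":0,"y":0,"z":0,"ax":0,"ay":0,"az":3.4}])

```text
t: 2.6
eef_pos: [0.4994, 0.0089, 0.2502]
tool_rot: [-0.0, 0.758, 0.652, -0.0]
contact_force: [-0.5, -0.9, 0.1]
gripper_width: 0.991
grasp_force: 0.0
```

```bash
python3 go.py 480 -340 180 -8.3 0
```

```text
t 2.6 pos [499.4   8.9 250.2] d [ -19.4 -348.9  -70.2]
shift now [-347.9   32.8   70.1] turn [-0.02 -0.01 -0.26] shift after turn [-348.1   31.2   70.2]
q [-0.59  0.17  0.51  1.97 -0.1   1.02 -0.18] F [-0.5 -0.9  0.1] w 0.991 gf 0.0
```

jog_arm(rows=[{"fingers":85,"x":-22,"y":1,"z":4,"ax":0,"ay":0,"az":0},{"fingers":85,"x":-46,"y":2,"z":10,"ax":0,"ay":0,"az":0},{"fingers":85,"x":-46,"y":3,"z":14,"ax":0,"ay":0,"az":0},{"fingers":85,"x":-46,"y":3,"z":14,"ax":0,"ay":0,"az":0},{"fingers":85,"x":-46,"y":3,"z":14,"ax":0,"ay":0,"az":0},{"fingers":85,"x":-46,"y":3,"z":14,"ax":0,"ay":0,"az":0},{"fingers":85,"x":-46,"y":3,"z":10,"ax":0,"ay":0,"az":0},{"fingers":85,"x":-30,"y":3,"z":6,"ax":0,"ay":0,"az":0}])

```text
t: 3.4
eef_pos: [0.4721, -0.3222, 0.1633]
tool_rot: [-0.0, 0.757, 0.653, -0.001]
contact_force: [0.5, 0.5, 0.2]
gripper_width: 0.996
grasp_force: 0.0
```

jog_arm(rows=[{"fingers":85,"x":0,"y":0,"z":0,"ax":0,"ay":-4,"az":0},{"fingers":85,"x":0,"y":0,"z":0,"ax":0,"ay":-7,"az":0},{"fingers":85,"x":0,"y":0,"z":0,"ax":0,"ay":-7,"az":0},{"fingers":85,"x":0,"y":0,"z":0,"ax":0,"ay":-7,"az":0},{"fingers":85,"x":0,"y":0,"z":0,"ax":0,"ay":-7,"az":0},{"fingers":85,"x":0,"y":0,"z":0,"ax":0,"ay":-7,"az":0},{"fingers":85,"x":0,"y":0,"z":0,"ax":0,"ay":-6,"az":0},{"fingers":85,"x":0,"y":0,"z":0,"ax":0,"ay":0,"az":0}])

```text
t: 4.2
eef_pos: [0.4749, -0.3156, 0.1616]
tool_rot: [0.251, 0.695, 0.607, -0.292]
contact_force: [0.8, 0.6, -0.6]
gripper_width: 0.995
grasp_force: 0.0
```

```bash
python3 go.py 477 -403 6 -8.3 -45; python3 -c "
from h import *
c=cam('top');save(c,'t1',(280,120,450,270),4)
o=bot.get_obs()
print(proj(c,[o['eef_pos']]))"
```

```text
t 4.2 pos [ 474.9 -315.6  161.6] d [   2.1  -87.4 -155.6]
shift now [ 49.7  14.9 170.8] turn [0.1  0.26 0.55] shift after turn [ 49.1  14.7 171. ]
q [-0.73  0.75  1.08  2.12  0.26  0.58 -0.16] F [ 0.8  0.6 -0.6] w 0.995 gf 0.0
[[379.68035541 213.33315782]]
```

View pics/t1.png

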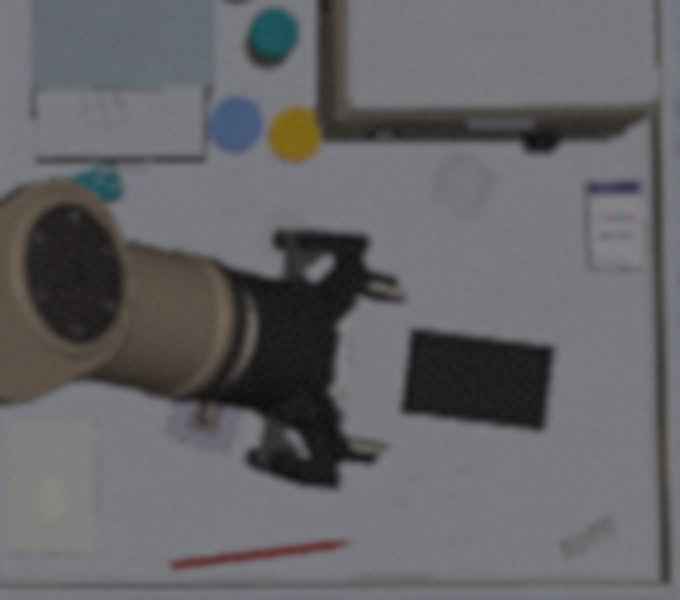

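jog_arm(rows=[{"fingers":85,"x":6,"y":2,"z":8,"ax":0,"ay":0,"az":0},{"fingers":85,"x":12,"y":4,"z":16,"ax":0,"ay":0,"az":0.5},{"fingers":85,"x":12,"y":4,"z":20,"ax":0,"ay":0.3,"az":0},{"fingers":85,"x":12,"y":4,"z":24,"ax":0,"ay":0,"az":0},{"fingers":85,"x":7,"y":1,"z":24,"ax":0,"ay":0,"az":0},{"fingers":85,"x":0,"y":0,"z":24,"ax":0,"ay":0,"az":0},{"fingers":85,"x":0,"y":0,"z":18,"ax":0,"ay":0,"az":0},{"fingers":85,"x":0,"y":0,"z":6,"ax":0,"ay":0,"az":0}])

```text
t: 5.05
eef_pos: [0.4776, -0.3874, 0.0302]
tool_rot: [0.249, 0.704, 0.6, -0.286]
contact_force: [-0.5, -0.1, 0.1]
gripper_width: 0.999
grasp_force: 0.0
```

```bash
python3 go.py 477 -403 6 -8.3 -45; python3 -c "
from h import *
c=cam('top');save(c,'t2',(340,160,440,260),6)"
```

```text
t 5.05 pos [ 477.6 -387.4   30.2] d [ -0.6 -15.6 -24.2]
shift now [ 6.   1.6 28.2] turn [-0.12 -0.45 -0.78] shift after turn [ 6.2  1.7 28.1]
q [-0.47  0.99  0.9   2.09  0.2   0.31 -0.21] F [-0.5 -0.1  0.1] w 0.999 gf 0.0
```

View pics/t2.png

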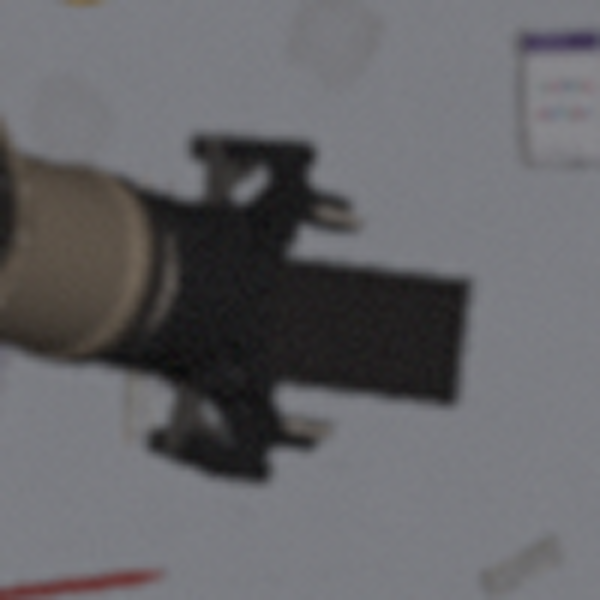

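jog_arm(rows=[{"fingers":85,"x":2,"y":1,"z":6,"ax":0,"ay":-0.4,"az":-0.7},{"fingers":85,"x":2,"y":1,"z":8,"ax":0,"ay":0,"az":0},{"fingers":85,"x":2,"y":0,"z":8,"ax":0,"ay":0,"az":0},{"fingers":85,"x":0,"y":0,"z":6,"ax":0,"ay":0,"az":0},{"fingers":78,"x":0,"y":0,"z":0,"ax":0,"ay":0,"az":0},{"fingers":70,"x":0,"y":0,"z":0,"ax":0,"ay":0,"az":0},{"fingers":65,"x":0,"y":0,"z":0,"ax":0,"ay":0,"az":0},{"fingers":62,"x":0,"y":0,"z":0,"ax":0,"ay":0,"az":0}], force=60)

```text
t: 5.9
eef_pos: [0.4791, -0.4005, 0.0066]
tool_rot: [0.251, 0.697, 0.606, -0.29]
contact_force: [0.6, -0.4, -0.6]
gripper_width: 0.726
grasp_force: 0.0
```

```bash
python3 go.py 477 -403 6 -8.3 -45
```

```text
t 5.9 pos [ 479.1 -400.5    6.6] d [-2.1 -2.5 -0.6]
shift now [-1.6 -1.7  2.4] turn [0.05 0.1  0.22] shift after turn [-1.6 -1.7  2.4]
q [-0.44  1.05  0.88  2.07  0.2   0.26 -0.21] F [ 0.6 -0.4 -0.6] w 0.726 gf 0.0
```

jog_arm(rows=[{"fingers":60,"x":1,"y":-1,"z":1,"ax":0,"ay":0,"az":0},{"fingers":56,"x":0,"y":0,"z":0,"ax":0,"ay":0,"az":0},{"fingers":52,"x":0,"y":0,"z":0,"ax":0,"ay":0,"az":0},{"fingers":48,"x":0,"y":0,"z":0,"ax":0,"ay":0,"az":0},{"fingers":45,"x":0,"y":0,"z":0,"ax":0,"ay":0,"az":0},{"fingers":45,"x":0,"y":0,"z":0,"ax":0,"ay":0,"az":0},{"fingers":45,"x":0,"y":0,"z":0,"ax":0,"ay":0,"az":0},{"fingers":45,"x":0,"y":0,"z":0,"ax":0,"ay":0,"az":0}], force=80)

```text
t: 6.7
eef_pos: [0.4782, -0.4003, 0.0055]
tool_rot: [0.251, 0.697, 0.606, -0.29]
contact_force: [-0.3, 5.2, 6.7]
gripper_width: 0.653
grasp_force: 82.7
```

```bash
python3 go.py 477 -403 110 -8.3 -45
```

```text
t 6.7 pos [ 478.2 -400.3    5.5] d [ -1.2  -2.7 104.5]
shift now [-76.1  -1.  -71.7] turn [0.06 0.11 0.22] shift after turn [-75.9  -0.8 -71.9]
q [-0.44  1.05  0.88  2.07  0.2   0.26 -0.22] F [-0.3  5.2  6.7] w 0.653 gf 82.7
```

jog_arm(rows=[{"fingers":45,"x":-3,"y":0,"z":-3,"ax":0,"ay":0,"az":0},{"fingers":45,"x":-8,"y":0,"z":-8,"ax":0,"ay":0,"az":0},{"fingers":45,"x":-15,"y":0,"z":-15,"ax":0,"ay":0,"az":0},{"fingers":45,"x":-20,"y":0,"z":-20,"ax":0,"ay":0,"az":0},{"fingers":45,"x":-24,"y":0,"z":-24,"ax":0,"ay":0,"az":0},{"fingers":45,"x":-24,"y":0,"z":-24,"ax":0,"ay":0,"az":0},{"fingers":45,"x":-24,"y":0,"z":-24,"ax":0,"ay":0,"az":0},{"fingers":45,"x":-12,"y":0,"z":-12,"ax":0,"ay":0,"az":0}])

```text
t: 7.5
eef_pos: [0.4781, -0.4012, 0.1919]
tool_rot: [0.251, 0.698, 0.605, -0.289]
contact_force: [0.4, 0.5, -2.0]
gripper_width: 0.646
grasp_force: 84.4
```

```bash
python3 go.py 500 0 240 -8.3 0;python3 go.py 500 0 240 -8.3 -45
```

```text
t 7.5 pos [ 478.1 -401.2  191.9] d [ 21.9 401.2  48.1]
shift now [ 248.6  -35.6 -317.3] turn [ 0.08 45.06  0.06] shift after turn [400.1 -36.2 -48.1]
q [-0.55  0.71  1.07  2.04  0.31  0.55 -0.06] F [ 0.4  0.5 -2. ] w 0.646 gf 84.4
t 7.5 pos [ 478.1 -401.2  191.9] d [ 21.9 401.2  48.1]
shift now [ 248.6  -35.6 -317.3] turn [0.09 0.06 0.03] shift after turn [ 248.9  -36.2 -316.9]
q [-0.55  0.71  1.07  2.04  0.31  0.55 -0.06] F [ 0.4  0.5 -2. ] w 0.646 gf 84.4
```

jog_arm(rows=[{"fingers":45,"x":0,"y":0,"z":0,"ax":0,"ay":3,"az":0},{"fingers":45,"x":0,"y":0,"z":0,"ax":0,"ay":6,"az":0},{"fingers":45,"x":0,"y":0,"z":0,"ax":0,"ay":7,"az":0},{"fingers":45,"x":0,"y":0,"z":0,"ax":0,"ay":7,"az":0},{"fingers":45,"x":0,"y":0,"z":0,"ax":0,"ay":7,"az":0},{"fingers":45,"x":0,"y":0,"z":0,"ax":0,"ay":7,"az":0},{"fingers":45,"x":0,"y":0,"z":0,"ax":0,"ay":5,"az":0},{"fingers":45,"x":0,"y":0,"z":0,"ax":0,"ay":3,"az":0}])

```text
t: 8.3
eef_pos: [0.4765, -0.4025, 0.1903]
tool_rot: [-0.001, 0.757, 0.654, -0.0]
contact_force: [0.3, 0.4, -1.6]
gripper_width: 0.645
grasp_force: 84.5
```

jog_arm(rows=[{"fingers":45,"x":15,"y":-1,"z":-2,"ax":0,"ay":0,"az":0},{"fingers":45,"x":35,"y":-3,"z":-5,"ax":0,"ay":0,"az":0},{"fingers":45,"x":44,"y":-4,"z":-8,"ax":0,"ay":0,"az":0},{"fingers":45,"x":44,"y":-4,"z":-8,"ax":0,"ay":0,"az":0},{"fingers":45,"x":44,"y":-4,"z":-8,"ax":0,"ay":0,"az":0},{"fingers":45,"x":44,"y":-4,"z":-8,"ax":0,"ay":0,"az":0},{"fingers":45,"x":44,"y":-4,"z":-5,"ax":0,"ay":0,"az":0},{"fingers":45,"x":44,"y":-4,"z":-4,"ax":0,"ay":0,"az":0}])

```text
t: 9.1
eef_pos: [0.4942, -0.083, 0.2369]
tool_rot: [-0.0, 0.755, 0.656, -0.001]
contact_force: [1.1, 0.0, -0.5]
gripper_width: 0.648
grasp_force: 84.7
```

```bash
python3 go.py 529 177 180 3.5 0;python3 go.py 529 177 180 3.5 45
```

```text
t 9.1 pos [494.2 -83.  236.9] d [ 34.8 260.  -56.9]
shift now [262.5  -1.9  56.5] turn [ -0.12   0.08 -11.57] shift after turn [257.4  50.7  56.9]
q [-0.36  0.19  0.46  1.98 -0.1   1.    0.01] F [ 1.1  0.  -0.5] w 0.648 gf 84.7
t 9.1 pos [494.2 -83.  236.9] d [ 34.8 260.  -56.9]
shift now [262.5  -1.9  56.5] turn [  4.43  44.93 -11.01] shift after turn [141.8  50.7 222.3]
q [-0.36  0.19  0.46  1.98 -0.1   1.    0.01] F [ 1.1  0.  -0.5] w 0.648 gf 84.7
```

jog_arm(rows=[{"fingers":45,"x":30,"y":0,"z":0,"ax":0,"ay":0,"az":-5.8},{"fingers":45,"x":40,"y":6,"z":0,"ax":0,"ay":0,"az":-5.8},{"fingers":45,"x":40,"y":9,"z":3,"ax":0,"ay":0,"az":0},{"fingers":45,"x":40,"y":9,"z":4,"ax":0,"ay":0,"az":0},{"fingers":45,"x":40,"y":9,"z":4,"ax":0,"ay":0,"az":0},{"fingers":45,"x":36,"y":8,"z":4,"ax":0,"ay":0,"az":0},{"fingers":45,"x":22,"y":5,"z":0,"ax":0,"ay":0,"az":0},{"fingers":45,"x":10,"y":0,"z":0,"ax":0,"ay":0,"az":0}])

```text
t: 9.9
eef_pos: [0.5344, 0.1773, 0.2207]
tool_rot: [-0.001, 0.684, 0.73, -0.001]
contact_force: [0.1, -0.6, -0.7]
gripper_width: 0.645
grasp_force: 84.7
```

jog_arm(rows=[{"fingers":45,"x":0,"y":0,"z":0,"ax":0,"ay":3,"az":0},{"fingers":45,"x":0,"y":0,"z":0,"ax":0,"ay":6,"az":0},{"fingers":45,"x":0,"y":0,"z":0,"ax":0,"ay":7,"az":0},{"fingers":45,"x":0,"y":0,"z":0,"ax":0,"ay":7,"az":0},{"fingers":45,"x":0,"y":0,"z":0,"ax":0,"ay":7,"az":0},{"fingers":45,"x":0,"y":0,"z":0,"ax":0,"ay":7,"az":0},{"fingers":45,"x":0,"y":0,"z":0,"ax":0,"ay":5,"az":0},{"fingers":45,"x":0,"y":0,"z":0,"ax":0,"ay":3,"az":0}])

```text
t: 10.7
eef_pos: [0.5348, 0.1713, 0.2203]
tool_rot: [-0.279, 0.635, 0.671, 0.261]
contact_force: [0.4, -0.3, -1.2]
gripper_width: 0.648
grasp_force: 84.6
```

```bash
python3 go.py 529 177 130 3.5 45; python3 -c "
from h import *
c=cam('side');save(c,'s1',(150,180,350,380),3)
c=cam('top');save(c,'t3',(50,130,230,260),4)
"
```

```text
t 10.7 pos [534.8 171.3 220.3] d [ -5.8   5.7 -90.3]
shift now [-59.6  -5.1  68.1] turn [ 0.02  0.01 -0.34] shift after turn [-59.6  -5.5  68.1]
q [-0.09  0.41  0.11  1.95 -0.96  1.11  0.66] F [ 0.4 -0.3 -1.2] w 0.648 gf 84.6
```

View pics/s1.png

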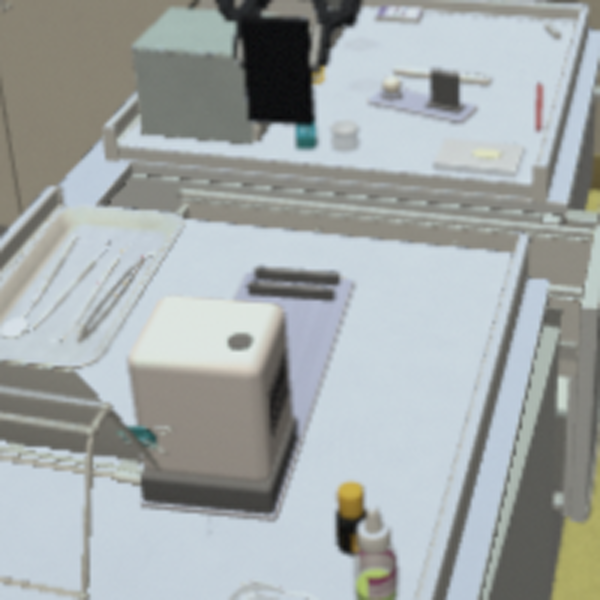

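```bash
cat > p.py <<'E'
from h import *
from scipy.spatial.transform import Rotation as Ro
c=cam("side");t=cam("top")
U=lambda l:np.array(l,float)/3+[150,180]-.33
r=onz(c,U([(257,270),(340,278),(250,286),(334,294)]),.020)*1000
print("ribs side",r.round(1),r.mean(0))
o=bot.get_obs();q=np.array(o["tool_rot"]);R=Ro.from_quat(q[[1,2,3,0]]);p=np.array(o["eef_pos"])
C=p+R.apply([.0025,0,-.0032])
xs=np.array([-.061,.998,0]);ys=np.array([-.998,-.061,0]);zz=np.array([0,0,1.])
K=np.array([C+.006*xs+a*.029*ys+b*.048*zz for a in(1,-1) for b in(1,-1)])
print("predicted face corners (crop px)",((proj(c,K)-[150,180]+.33)*3).round(0).tolist())
m=(c["pixels"].max(2)<45).astype(np.uint8)*255
m[:183]=0;m[225:]=0;m[:,:225]=0;m[:,262:]=0
for y in (190,195,200,205,210,215,218,220,221,222,223): 
    x=np.where(m[y])[0]; print(y,x.min() if len(x) else None,x.max() if len(x) else None)
# top view: dark panel top strip
i=t["pixels"][:,:,:];v=i.max(2)
print("pred top-view corners of top edge",proj(t,[C+s*.006*xs+a*.029*ys+.048*zz for s in(1,-1) for a in(1,-1)]).round(1).tolist())
print("C",C.round(4))
E
python3 p.py
```

```text
ribs side [[566.3 172.3  20. ]
 [488.3 170.1  20. ]
 [564.3 198.6  20. ]
 [486.8 195.9  20. ]] [526.41456313 184.22303616  20.        ]
predicted face corners (crop px) [[305.0, 20.0], [311.0, 125.0], [237.0, 17.0], [245.0, 121.0]]
190 230 260
195 232 259
200 232 257
205 232 253
210 233 252
215 233 253
218 233 253
220 236 253
221 None None
222 None None
223 None None
pred top-view corners of top edge [[161.6, 198.4], [160.0, 172.0], [167.1, 198.0], [165.5, 171.7]]
C [0.5351 0.173  0.2249]
```

View pics/t3.png

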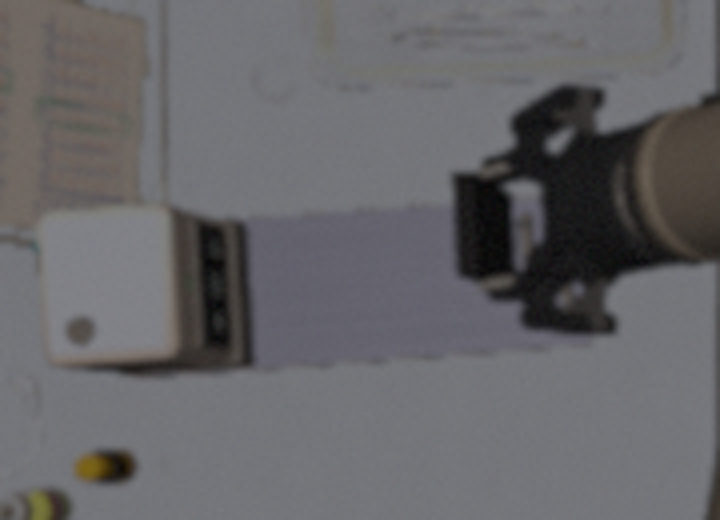

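```bash
cat > e.py <<'E'
from h import *
def cross(a,th,):
    a=a.astype(float); i=np.where((a[:-1]>th)&(a[1:]<=th))[0]
    return [round(float(k+(a[k]-th)/(a[k]-a[k+1])),1) for k in i]
t=cam("top");g=cv2.GaussianBlur(t["pixels"].max(2),(3,3),0)
for y in range(176,198,4): print("top row",y,"left edge",[x+155 for x in cross(g[y,155:175],70)], "right", [185-x for x in cross(g[y,165:186][::-1],60)])
for x in (166,168,170): print("top col",x,[y+160 for y in cross(g[160:190,x],70)],[205-y for y in cross(g[180:206,x][::-1],70)])
s=cam("side");g=cv2.GaussianBlur(s["pixels"].max(2),(3,3),0)
for x in range(234,254,3): print("side col",x,"bottom",[235-y for y in cross(g[205:236,x][::-1],90)],"top",[y+175 for y in cross(g[175:200,x],90)])
for y in range(190,220,5): print("side row",y,[x+222 for x in cross(g[y,222:245],80)],[265-x for x in cross(g[y,240:266][::-1],80)])
E
python3 e.py
```

```text
top row 176 left edge [161.5] right [173.2]
top row 180 left edge [161.6] right [175.8]
top row 184 left edge [161.5] right [176.1]
top row 188 left edge [161.9] right [176.2]
top row 192 left edge [162.2] right [176.4]
top row 196 left edge [162.3] right [177.6]
top col 166 [172.7] [199.4]
top col 168 [172.9] [199.9]
top col 170 [169.7, 172.8] [199.6]
side col 234 bottom [220.5] top []
side col 237 bottom [221.5] top [185.2]
side col 240 bottom [220.4] top [185.3]
side col 243 bottom [220.4] top [185.3]
side col 246 bottom [220.5] top [185.3]
side col 249 bottom [221.2] top [185.8]
side col 252 bottom [221.4] top [187.8]
side row 190 [228.0] [261.7, 252.2]
side row 195 [229.3] [259.0, 252.4]
side row 200 [229.8] [257.5, 252.2]
side row 205 [230.4] [253.3]
side row 210 [231.0] [252.8]
side row 215 [231.1] [252.9]
```

```bash
cat > s.py <<'E'
from h import *
s=cam("side");t=cam("top")
g=s["pixels"].max(2)
for x in (240,246,252): print(x,list(g[264:284,x]))
xs=np.array([-.061,.998,0]);ys=np.array([-.998,-.061,0]);zz=np.array([0,0,1.])
for y0 in (176,178,180,182):
    S=np.array([.5293,y0/1000,.008])
    for a in (.005,-.013):
        # rib farther (-x) spans -16..-9, nearer 9..16
        L=[]
        for lo,hi in((-.016,-.009),(.009,.016)):
            L.append(proj(s,[S+lo*xs+.012*zz+a*ys,S+hi*xs+.012*zz+a*ys,S+hi*xs+a*ys]).round(1).tolist())
        print(y0,a,L)
# top view rib columns at two rows
gt=t["pixels"].max(2)
E
python3 s.py
```

```text
240 [np.uint8(221), np.uint8(222), np.uint8(222), np.uint8(222), np.uint8(218), np.uint8(159), np.uint8(105), np.uint8(74), np.uint8(73), np.uint8(109), np.uint8(131), np.uint8(114), np.uint8(78), np.uint8(69), np.uint8(103), np.uint8(191), np.uint8(201), np.uint8(207), np.uint8(225), np.uint8(223)]
246 [np.uint8(221), np.uint8(222), np.uint8(222), np.uint8(221), np.uint8(219), np.uint8(177), np.uint8(129), np.uint8(83), np.uint8(69), np.uint8(85), np.uint8(156), np.uint8(127), np.uint8(85), np.uint8(70), np.uint8(80), np.uint8(157), np.uint8(199), np.uint8(205), np.uint8(205), np.uint8(204)]
252 [np.uint8(221), np.uint8(221), np.uint8(222), np.uint8(222), np.uint8(222), np.uint8(216), np.uint8(149), np.uint8(95), np.uint8(73), np.uint8(74), np.uint8(118), np.uint8(131), np.uint8(110), np.uint8(79), np.uint8(71), np.uint8(111), np.uint8(190), np.uint8(201), np.uint8(202), np.uint8(202)]
176 0.005 [[[251.0, 268.8], [250.4, 270.2], [250.6, 273.9]], [[248.9, 273.8], [248.3, 275.3], [248.5, 279.0]]]
176 -0.013 [[[244.6, 268.3], [244.0, 269.7], [244.2, 273.4]], [[242.4, 273.3], [241.8, 274.8], [242.1, 278.5]]]
178 0.005 [[[250.8, 269.2], [250.2, 270.6], [250.4, 274.3]], [[248.7, 274.2], [248.1, 275.7], [248.3, 279.4]]]
178 -0.013 [[[244.4, 268.7], [243.8, 270.1], [244.0, 273.8]], [[242.2, 273.7], [241.6, 275.2], [241.8, 278.9]]]
180 0.005 [[[250.5, 269.6], [250.0, 271.0], [250.2, 274.7]], [[248.5, 274.7], [247.9, 276.1], [248.1, 279.8]]]
180 -0.013 [[[244.2, 269.1], [243.6, 270.5], [243.8, 274.2]], [[242.0, 274.1], [241.4, 275.6], [241.6, 279.3]]]
182 0.005 [[[250.3, 270.0], [249.8, 271.4], [250.0, 275.1]], [[248.3, 275.1], [247.7, 276.5], [247.9, 280.2]]]
182 -0.013 [[[243.9, 269.5], [243.3, 270.9], [243.6, 274.6]], [[241.8, 274.5], [241.1, 276.0], [241.4, 279.7]]]
```

```bash
python3 go.py 528.5 177.5 90 3.5 45
```

```text
t 11.1 pos [535.3 175.  221.6] d [  -6.8    2.5 -131.6]
shift now [-90.8  -6.4  95.3] turn [-0.12  0.11 -0.  ] shift after turn [-91.   -6.6  95.1]
q [-0.1   0.4   0.1   1.95 -0.96  1.11  0.66] F [-0.6 -0.6 -1.7] w 0.644 gf 84.7
```

jog_arm(rows=[{"fingers":45,"x":-4,"y":-1,"z":5,"ax":0,"ay":0,"az":0},{"fingers":45,"x":-12,"y":-1,"z":13,"ax":0,"ay":0,"az":0},{"fingers":45,"x":-17,"y":-1,"z":18,"ax":0,"ay":0,"az":0},{"fingers":45,"x":-19,"y":-1,"z":20,"ax":0,"ay":0,"az":0},{"fingers":45,"x":-19,"y":-1,"z":19,"ax":0,"ay":0,"az":0},{"fingers":45,"x":-13,"y":-1,"z":13,"ax":0,"ay":0,"az":0},{"fingers":45,"x":-7,"y":0,"z":7,"ax":0,"ay":0,"az":0},{"fingers":45,"x":0,"y":0,"z":0,"ax":0,"ay":0,"az":0}])

```text
t: 11.9
eef_pos: [0.5282, 0.1766, 0.0882]
tool_rot: [-0.28, 0.634, 0.672, 0.26]
contact_force: [-0.0, -0.1, -1.1]
gripper_width: 0.646
grasp_force: 84.7
```

```bash
cat > p2.py <<'E'
from h import *
c=cam("side");t=cam("top")
save(c,"s2",(215,190,275,290),6); save(t,"t4",(140,160,230,240),5)
E
python3 p2.py; python3 go.py 528.5 177.5 52 3.5 45
```

```text
t 12.0 pos [529.4 176.6  89.9] d [ -0.9   0.9 -37.9]
shift now [-26.1  -0.7  27.5] turn [-0.08  0.06 -0.09] shift after turn [-26.1  -0.8  27.5]
q [-0.05  0.61  0.05  2.02 -1.1   0.95  0.92] F [ 0.6  0.7 -0.1] w 0.646 gf 84.7
```

View pics/s2.png

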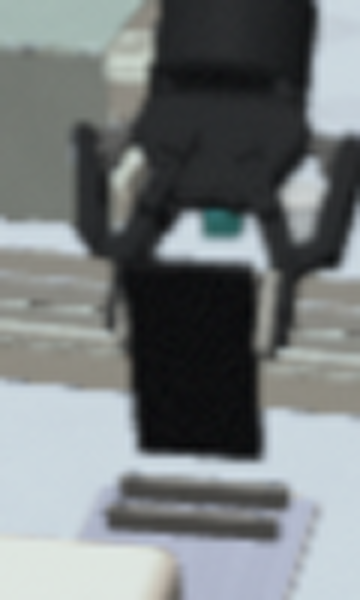

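jog_arm(rows=[{"fingers":45,"x":-1.5,"y":-1,"z":3,"ax":0,"ay":0,"az":0},{"fingers":45,"x":-4,"y":0,"z":4,"ax":0,"ay":0,"az":0},{"fingers":45,"x":-4,"y":0,"z":4,"ax":0,"ay":0,"az":0},{"fingers":45,"x":-3,"y":0,"z":3,"ax":0,"ay":0,"az":0},{"fingers":45,"x":-3,"y":0,"z":3,"ax":0,"ay":0,"az":0},{"fingers":45,"x":-3,"y":0,"z":3,"ax":0,"ay":0,"az":0},{"fingers":45,"x":-2,"y":0,"z":2,"ax":0,"ay":0,"az":0},{"fingers":45,"x":0,"y":0,"z":0,"ax":0,"ay":0,"az":0}])

```text
t: 12.8
eef_pos: [0.5276, 0.1773, 0.0589]
tool_rot: [-0.279, 0.634, 0.673, 0.261]
contact_force: [0.1, -0.5, -1.7]
gripper_width: 0.648
grasp_force: 84.7
```

```bash
python3 go.py 528.5 177.5 52 3.5 45; cat > e2.py <<'E'
from h import *
s=cam("side");g=s["pixels"].max(2)
for x in (240,246,252): print(x,"rows 255-283",g[255:284,x].tolist())
E
python3 e2.py
```

```text
t 12.8 pos [527.6 177.3  58.9] d [ 0.9  0.2 -6.9]
shift now [-4.8  1.   4.9] turn [-0.13  0.07 -0.16] shift after turn [-4.8  0.9  4.9]
q [-0.04  0.66  0.03  2.02 -1.13  0.92  0.98] F [ 0.1 -0.5 -1.7] w 0.648 gf 84.7
240 rows 255-283 [18, 18, 15, 17, 15, 15, 18, 17, 17, 16, 17, 17, 17, 16, 15, 16, 16, 15, 34, 89, 107, 77, 70, 103, 191, 202, 209, 225, 224]
246 rows 255-283 [18, 17, 17, 18, 18, 15, 15, 16, 18, 17, 14, 16, 17, 15, 17, 17, 17, 15, 18, 53, 111, 82, 71, 82, 157, 201, 206, 206, 205]
252 rows 255-283 [16, 18, 14, 19, 15, 17, 16, 14, 14, 17, 18, 18, 19, 19, 16, 16, 16, 18, 17, 35, 89, 103, 77, 72, 111, 192, 202, 203, 203]
```

jog_arm(rows=[{"fingers":45,"x":-1,"y":0,"z":1,"ax":0,"ay":0,"az":0},{"fingers":45,"x":-1,"y":0,"z":1,"ax":0,"ay":0,"az":0},{"fingers":45,"x":-1,"y":0,"z":1,"ax":0,"ay":0,"az":0},{"fingers":45,"x":-1,"y":0,"z":1,"ax":0,"ay":0,"az":0},{"fingers":45,"x":-0.5,"y":0,"z":0.5,"ax":0,"ay":0,"az":0},{"fingers":45,"x":-0.5,"y":0,"z":0.5,"ax":0,"ay":0,"az":0},{"fingers":45,"x":0,"y":0,"z":0,"ax":0,"ay":0,"az":0},{"fingers":45,"x":0,"y":0,"z":0,"ax":0,"ay":0,"az":0}])

```text
t: 13.65
eef_pos: [0.5278, 0.1779, 0.0538]
tool_rot: [-0.28, 0.633, 0.672, 0.262]
contact_force: [-3.3, -3.3, 11.7]
gripper_width: 0.645
grasp_force: 85.5
```

```bash
python3 go.py 528.5 177.5 52 3.5 45;python3 e2.py
```

```text
t 13.65 pos [527.8 177.9  53.8] d [ 0.7 -0.4 -1.8]
shift now [-1.6  0.6  1. ] turn [-0.1  -0.1  -0.08] shift after turn [-1.6  0.6  1. ]
q [-0.04  0.67  0.03  2.02 -1.14  0.91  0.99] F [-3.3 -3.3 11.7] w 0.645 gf 85.5
240 rows 255-283 [16, 18, 17, 17, 17, 15, 16, 17, 17, 16, 20, 16, 15, 18, 17, 17, 16, 17, 33, 88, 107, 78, 70, 103, 191, 202, 208, 225, 224]
246 rows 255-283 [15, 15, 15, 18, 18, 17, 18, 17, 18, 16, 14, 15, 17, 19, 16, 17, 16, 15, 19, 53, 111, 83, 70, 81, 158, 200, 206, 206, 205]
252 rows 255-283 [16, 15, 16, 17, 16, 18, 18, 18, 18, 16, 18, 18, 16, 19, 16, 16, 16, 14, 18, 34, 91, 103, 78, 71, 111, 192, 202, 203, 203]
```

jog_arm(rows=[{"fingers":57,"x":0,"y":0,"z":0,"ax":0,"ay":0,"az":0},{"fingers":60,"x":0,"y":0,"z":0,"ax":0,"ay":0,"az":0},{"fingers":63,"x":0,"y":0,"z":0,"ax":0,"ay":0,"az":0},{"fingers":67,"x":0,"y":0,"z":0,"ax":0,"ay":0,"az":0},{"fingers":72,"x":0,"y":0,"z":0,"ax":0,"ay":0,"az":0},{"fingers":80,"x":0,"y":0,"z":0,"ax":0,"ay":0,"az":0},{"fingers":85,"x":0,"y":0,"z":0,"ax":0,"ay":0,"az":0},{"fingers":85,"x":0,"y":0,"z":0,"ax":0,"ay":0,"az":0}], force=60)

```text
t: 14.5
eef_pos: [0.5278, 0.1773, 0.0522]
tool_rot: [-0.279, 0.634, 0.673, 0.261]
contact_force: [0.2, -0.5, 0.0]
gripper_width: 0.996
grasp_force: 0.0
```

```bash
python3 go.py 528.5 177.5 52 3.5 45;python3 e.py | grep -v "row" ; python3 - <<'E'
from h import *
s=cam("side");g=s["pixels"].max(2)
for y in (230,240,250,260,268):
    x=np.where(g[y,225:270]<45)[0]+225;print(y,x.min(),x.max(),len(x))
for x in (238,243,248):
    print(x,g[220:245,x].tolist())
E
```

```text
t 14.5 pos [527.8 177.3  52.2] d [ 0.7  0.2 -0.2]
shift now [-0.1  0.7  0.2] turn [-0.1   0.07 -0.13] shift after turn [-0.1  0.7  0.2]
q [-0.04  0.67  0.03  2.02 -1.14  0.91  0.99] F [ 0.2 -0.5  0. ] w 0.996 gf 0.0
top col 166 [] []
top col 168 [] []
top col 170 [] []
side col 234 bottom [226.1] top []
side col 237 bottom [224.4] top []
side col 240 bottom [] top []
side col 243 bottom [] top [177.9, 191.4]
side col 246 bottom [] top [187.9, 197.7]
side col 249 bottom [] top [187.4, 197.7]
side col 252 bottom [] top [187.3, 197.8]
230 229 262 8
240 229 236 8
250 234 257 22
260 239 257 19
268 239 257 19
238 [91, 72, 55, 50, 62, 106, 159, 199, 191, 139, 82, 52, 46, 44, 36, 26, 24, 29, 40, 66, 103, 133, 173, 153, 86]
243 [46, 45, 46, 46, 45, 40, 38, 41, 43, 40, 37, 36, 34, 32, 39, 62, 104, 135, 165, 153, 139, 134, 120, 134, 91]
248 [46, 46, 46, 43, 38, 34, 37, 41, 45, 45, 46, 46, 45, 42, 42, 29, 46, 118, 151, 147, 139, 138, 142, 168, 133]
```

jog_arm(rows=[{"fingers":85,"x":0,"y":0,"z":-6,"ax":0,"ay":0,"az":0},{"fingers":85,"x":0,"y":0,"z":-12,"ax":0,"ay":0,"az":0},{"fingers":85,"x":0,"y":0,"z":-20,"ax":0,"ay":0,"az":0},{"fingers":85,"x":0,"y":0,"z":-30,"ax":0,"ay":0,"az":0},{"fingers":85,"x":0,"y":0,"z":-35,"ax":0,"ay":0,"az":0},{"fingers":85,"x":0,"y":0,"z":-35,"ax":0,"ay":0,"az":0},{"fingers":85,"x":0,"y":0,"z":-30,"ax":0,"ay":0,"az":0},{"fingers":85,"x":0,"y":0,"z":-12,"ax":0,"ay":0,"az":0}])

```text
t: 15.45
eef_pos: [0.5372, 0.0469, 0.1821]
tool_rot: [-0.277, 0.635, 0.672, 0.262]
contact_force: [0.0, 0.1, -0.3]
gripper_width: 0.998
grasp_force: 0.0
```

jog_arm(rows=[{"fingers":85,"x":0,"y":0,"z":0,"ax":0,"ay":-3,"az":0},{"fingers":85,"x":0,"y":0,"z":0,"ax":0,"ay":-6,"az":0},{"fingers":85,"x":0,"y":0,"z":0,"ax":0,"ay":-7,"az":0},{"fingers":85,"x":0,"y":0,"z":0,"ax":0,"ay":-7,"az":0},{"fingers":85,"x":0,"y":0,"z":0,"ax":0,"ay":-7,"az":0},{"fingers":85,"x":0,"y":0,"z":0,"ax":0,"ay":-7,"az":0},{"fingers":85,"x":0,"y":0,"z":0,"ax":0,"ay":-5,"az":0},{"fingers":85,"x":0,"y":0,"z":0,"ax":0,"ay":-3,"az":0}])

```text
t: 16.25
eef_pos: [0.5354, 0.0527, 0.1798]
tool_rot: [0.0, 0.684, 0.73, -0.002]
contact_force: [0.3, -0.7, -0.3]
gripper_width: 0.993
grasp_force: 0.0
```

```bash
python3 go.py 466 -216 180 74.1 0; cat > pn.py <<'E'
from h import *
from e import cross
s=cam("side");t=cam("top");gs=cv2.GaussianBlur(s["pixels"].max(2),(3,3),0);gt=cv2.GaussianBlur(t["pixels"].max(2),(3,3),0)
xs=np.array([-.061,.998,0]);ys=np.array([-.998,-.061,0]);zz=np.array([0,0,1.]);S=np.array([.5285,.177,.008])
K=[S+a*.029*ys+b*.006*xs+h*zz for h in(.012,.096) for b in (1,-1) for a in(1,-1)]
print("pred side",proj(s,K).round(1).tolist());print("pred top",proj(t,K).round(1).tolist())
for y in(250,260,270): print("side row",y,[x+220 for x in cross(gs[y,220:245],90)],[275-x for x in cross(gs[y,245:276][::-1],90)])
for x in(238,244,250): print("side col",x,[y+220 for y in cross(gs[220:270,x],90)])
for y in(180,190,200): print("top row",y,[x+160 for x in cross(gt[y,160:195],60)],[200-x for x in cross(gt[y,175:201][::-1],60)])
for x in(183,186): print("top col",x,[y+165 for y in cross(gt[165:200,x],60)],[220-y for y in cross(gt[190:221,x][::-1],60)])
E
python3 pn.py | sed -n '/pred/,$p'
```

```text
t 16.25 pos [535.4  52.7 179.8] d [-6.940e+01 -2.687e+02  2.000e-01]
shift now [-263.7  -86.6    0.9] turn [ -0.25   0.08 -70.4 ] shift after turn [-6.800e+00 -2.774e+02 -2.000e-01]
q [-0.53  0.32  0.38  1.95 -0.15  0.89 -0.  ] F [ 0.3 -0.7 -0.3] w 0.993 gf 0.0
pred side [[258.0, 274.1], [237.1, 272.5], [258.9, 271.7], [238.2, 270.1], [256.6, 247.2], [235.1, 245.7], [257.6, 244.9], [236.2, 243.4]]
pred top [[184.8, 208.4], [183.5, 187.1], [189.3, 208.1], [188.0, 186.8], [177.7, 206.4], [176.3, 183.6], [182.4, 206.1], [181.0, 183.3]]
side row 250 [236.0] [257.7]
side row 260 [237.5] [257.8]
side row 270 [236.1] [258.6]
side col 238 [244.0]
side col 244 [244.1]
side col 250 [245.0]
top row 180 [] []
top row 190 [] []
top row 200 [] []
top col 183 [] []
top col 186 [] []
```

jog_arm(rows=[{"fingers":60,"x":-20,"y":-6,"z":0,"ax":0,"ay":0,"az":0},{"fingers":60,"x":-40,"y":-13,"z":0,"ax":0,"ay":0,"az":0},{"fingers":60,"x":-45,"y":-15,"z":0,"ax":0,"ay":0,"az":0},{"fingers":60,"x":-45,"y":-15,"z":0,"ax":0,"ay":0,"az":0},{"fingers":60,"x":-45,"y":-15,"z":0,"ax":0,"ay":0,"az":0},{"fingers":60,"x":-42,"y":-14,"z":0,"ax":0,"ay":0,"az":0},{"fingers":60,"x":-20,"y":-8,"z":0,"ax":0,"ay":0,"az":-4},{"fingers":60,"x":-7,"y":0,"z":0,"ax":0,"ay":0,"az":-8}])

```text
t: 17.25
eef_pos: [0.4638, -0.2229, 0.1802]
tool_rot: [-0.001, 0.607, 0.794, -0.001]
contact_force: [0.2, 0.7, -0.4]
gripper_width: 0.703
grasp_force: 0.0
```

jog_arm(rows=[{"fingers":60,"x":0,"y":0,"z":0,"ax":0,"ay":0,"az":-8},{"fingers":60,"x":0,"y":0,"z":0,"ax":0,"ay":0,"az":-8},{"fingers":60,"x":0,"y":0,"z":0,"ax":0,"ay":0,"az":-8},{"fingers":60,"x":0,"y":0,"z":0,"ax":0,"ay":0,"az":-8},{"fingers":60,"x":0,"y":0,"z":0,"ax":0,"ay":0,"az":-8},{"fingers":60,"x":0,"y":0,"z":0,"ax":0,"ay":0,"az":-8},{"fingers":60,"x":0,"y":0,"z":0,"ax":0,"ay":0,"az":-7},{"fingers":60,"x":0,"y":0,"z":0,"ax":0,"ay":0,"az":-3.4}])

```text
t: 18.05
eef_pos: [0.4655, -0.2195, 0.1801]
tool_rot: [-0.001, 0.14, 0.99, -0.0]
contact_force: [0.4, -0.4, 0.9]
gripper_width: 0.704
grasp_force: 0.0
```

```bash
python3 go.py 466 -215.5 21 74.1 0; python3 - <<'E'
from h import *
s=cam("side");im=s["pixels"];g=im.max(2).astype(int)
# predicted carrier features in side view
a=np.radians(-15.9);u=np.array([np.cos(a),np.sin(a),0]);w=np.array([-u[1],u[0],0]);O=np.array([.4952,-.225,0])
P=lambda x,y,z:O+x/1000*u+y/1000*w+[0,0,z/1000]
n=["ball","fin top mid","fin top far end","fin top near end","plate1","plate2"]
for k,q in zip(n,proj(s,[P(40,0,20.4),P(-30,0,53),P(-12,5,53),P(-48,5,53),P(62,23,7),P(-62,23,7)])): print(k,q.round(1))
save(s,"s3",(250,195,330,225),9)
E
```

```text
t 18.05 pos [ 465.5 -219.5  180.1] d [   0.5    4.  -159.1]
shift now [  0.2   4.2 159.1] turn [-0.05 -0.15 -0.15] shift after turn [  0.6   4.  159.1]
q [ 0.11  0.28  0.25  2.   -0.09  0.88  1.7 ] F [ 0.4 -0.4  0.9] w 0.704 gf 0.0
ball [280.4 208.1]
fin top mid [298.1 203.4]
fin top far end [292.7 202.9]
fin top near end [302.1 204.9]
plate1 [271.8 212.9]
plate2 [303.5 219.9]
```

View pics/s3.png

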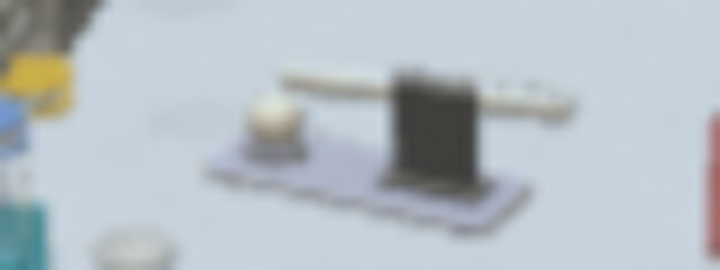

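jog_arm(rows=[{"fingers":60,"x":0,"y":2,"z":8,"ax":0,"ay":0,"az":0},{"fingers":60,"x":0,"y":2,"z":22,"ax":0,"ay":0,"az":0},{"fingers":60,"x":0,"y":0,"z":30,"ax":0,"ay":0,"az":0},{"fingers":60,"x":0,"y":0,"z":30,"ax":0,"ay":0,"az":0},{"fingers":60,"x":0,"y":0,"z":25,"ax":0,"ay":0,"az":0},{"fingers":60,"x":0,"y":0,"z":20,"ax":0,"ay":0,"az":0},{"fingers":60,"x":0,"y":0,"z":14,"ax":0,"ay":0,"az":0},{"fingers":60,"x":0,"y":0,"z":8,"ax":0,"ay":0,"az":0}])

```text
t: 18.9
eef_pos: [0.4663, -0.2147, 0.0218]
tool_rot: [-0.002, 0.141, 0.99, -0.001]
contact_force: [-0.2, -0.6, 0.3]
gripper_width: 0.701
grasp_force: 0.0
```

```bash
python3 go.py 466 -215.5 21 74.1 0; python3 - <<'E'
from h import *
o=bot.get_obs();p=np.array(o["eef_pos"])
t=cam("top")
y=np.array([np.cos(np.radians(74.1)),np.sin(np.radians(74.1)),0])
print(proj(t,[p+[0,0,.03]+.03*y,p+[0,0,.03]-.03*y]).round(1).tolist())
E
```

```text
t 18.9 pos [ 466.3 -214.7   21.8] d [-0.3 -0.8 -0.8]
shift now [ 0.1 -0.9  0.8] turn [-0.12 -0.23 -0.32] shift after turn [ 0.1 -0.9  0.8]
q [ 0.16  0.53  0.18  2.1  -0.18  0.53  1.76] F [-0.2 -0.6  0.3] w 0.701 gf 0.0
[[321.6, 215.8], [343.7, 221.8]]
```

jog_arm(rows=[{"fingers":50,"x":0,"y":-0.9,"z":0.5,"ax":0,"ay":-0.2,"az":-0.3},{"fingers":40,"x":0,"y":0,"z":0,"ax":0,"ay":0,"az":0},{"fingers":30,"x":0,"y":0,"z":0,"ax":0,"ay":0,"az":0},{"fingers":24,"x":0,"y":0,"z":0,"ax":0,"ay":0,"az":0},{"fingers":20,"x":0,"y":0,"z":0,"ax":0,"ay":0,"az":0},{"fingers":18,"x":0,"y":0,"z":0,"ax":0,"ay":0,"az":0},{"fingers":16,"x":0,"y":0,"z":0,"ax":0,"ay":0,"az":0},{"fingers":14,"x":0,"y":0,"z":0,"ax":0,"ay":0,"az":0}], force=40)

```text
t: 19.75
eef_pos: [0.467, -0.2154, 0.0227]
tool_rot: [0.001, 0.138, 0.99, -0.001]
contact_force: [0.7, -0.2, 0.8]
gripper_width: 0.163
grasp_force: 0.0
```

jog_arm(rows=[{"fingers":12,"x":0,"y":0,"z":0,"ax":0,"ay":0,"az":0},{"fingers":10,"x":0,"y":0,"z":0,"ax":0,"ay":0,"az":0},{"fingers":8,"x":0,"y":0,"z":0,"ax":0,"ay":0,"az":0},{"fingers":6,"x":0,"y":0,"z":0,"ax":0,"ay":0,"az":0},{"fingers":4,"x":0,"y":0,"z":0,"ax":0,"ay":0,"az":0},{"fingers":2,"x":0,"y":0,"z":0,"ax":0,"ay":0,"az":0},{"fingers":0,"x":0,"y":0,"z":0,"ax":0,"ay":0,"az":0},{"fingers":0,"x":0,"y":0,"z":0,"ax":0,"ay":0,"az":0}], force=70)

```text
t: 20.55
eef_pos: [0.4669, -0.2157, 0.0228]
tool_rot: [0.001, 0.138, 0.99, -0.001]
contact_force: [-1.8, -1.9, 5.7]
gripper_width: 0.107
grasp_force: 68.4
```

```bash
python3 go.py 466 -215.5 21 74.1 0; cat > ball.py <<'E'
from h import *
# ball by side view bright blob near predicted location + top view
def blob(n,P,r=9):
    c=cam(n);u=proj(c,[P])[0];x,y=u.round().astype(int);im=c["pixels"]
    b=im[y-r:y+r+1,x-r:x+r+1].astype(int)
    d=b[:,:,2]-b[:,:,0] # warm white: blue-red small/negative
    return c,u,b
E
python3 - <<'E'
from h import *
s=cam("side");im=s["pixels"].astype(int)
print((im[200:218,272:290,2]-im[200:218,272:290,0]))
t=cam("top");im=t["pixels"].astype(int)
print(im[186:202,331:348].max(2))
E
```

```text
t 20.55 pos [ 466.9 -215.7   22.8] d [-0.9  0.2 -1.8]
shift now [ 0.9 -0.1  1.8] turn [-0.13  0.08  0.07] shift after turn [ 0.9 -0.1  1.8]
q [ 0.16  0.53  0.18  2.1  -0.18  0.53  1.77] F [-1.8 -1.9  5.7] w 0.107 gf 68.4
[[ 20  21  21  21  20  19  20  20  20  20  19  20  19  20  20  20  19  13]
 [ 20  19  20  20  21  21  20  20  21  19  16  17  18  17  17  19  20  16]
 [ 20  20  20  20  20  21  21  21  18  14  13  15  16  16  16  18  19  20]
 [ 19  20  20  21  20  20  20  20  17   5  -1  -2  -2   0   2   5  10  12]
 [ 21  19  20  21  20  20  20  19  18   6  -4  -8  -9 -10  -9  -8  -4  -2]
 [ 21  21  20  21  20  20  15  12  10   3   6  12  10   8   4   1  -1  -3]
 [ 21  21  21  21  20  16   2   1   1  -4  -3  12  19  18  18  17  16  15]
 [ 20  19  18  19  19   6 -10 -12 -11 -16 -15   6  20  21  20  20  21  21]
 [ 19  18  18  19  17   3 -15 -19 -20 -20 -16   4  18  20  21  20  21  21]
 [ 19  19  20  20  16   7  -9 -18 -20 -18 -14   8  20  22  21  21  20  21]
 [ 20  22  21  22  21  18   5  -9 -14 -12  -3  12  21  25  25  25  23  23]
 [ 20  21  23  25  24  16  11   8   5   7   7   9  22 
[... 908 characters left out ...]
 71  78  79  79  79  80  79  79  73  71  74  79  79  76  76]
 [ 72  76  76  78  80  80  78  81  78  79  74  69  78  85  86  81  80]
 [ 77  77  79  80  80  79  80  77  79  79  75  74  83  89  87  85  83]
 [ 77  78  80  81  79  80  80  80  79  76  76  82  90  90  91  89  88]
 [ 78  79  81  82  82  79  81  80  78  76  79  89  94  93  95  91  91]
 [ 79  83  86  84  82  82  80  78  77  76  85  95  95  95  94  93  92]
 [ 86  88  90  86  86  84  82  83  76  82  85  92  95  94  96  95  95]
 [ 88  92  91  87  89  86  86  83  82  82  84  87  87  90  91  94  95]
 [ 94  92  92  92  91  89  88  82  78  80  83  82  82  81  82  88  91]
 [ 95  97  94  94  92  92  87  82  79  79  83  79  83  79  79  80  81]]
```

jog_arm(rows=[{"fingers":0,"x":0,"y":0,"z":-1,"ax":0,"ay":0,"az":0},{"fingers":0,"x":0,"y":0,"z":-4,"ax":0,"ay":0,"az":0},{"fingers":0,"x":0,"y":0,"z":-8,"ax":0,"ay":0,"az":0},{"fingers":0,"x":0,"y":0,"z":-12,"ax":0,"ay":0,"az":0},{"fingers":0,"x":0,"y":0,"z":-12,"ax":0,"ay":0,"az":0},{"fingers":0,"x":0,"y":0,"z":-8,"ax":0,"ay":0,"az":0},{"fingers":0,"x":0,"y":0,"z":-4,"ax":0,"ay":0,"az":0},{"fingers":0,"x":0,"y":0,"z":-1,"ax":0,"ay":0,"az":0}])

```text
t: 21.45
eef_pos: [0.4673, -0.2154, 0.0735]
tool_rot: [0.001, 0.138, 0.99, -0.001]
contact_force: [-0.1, -0.7, -1.4]
gripper_width: 0.103
grasp_force: 68.5
```

```bash
python3 go.py 466 -215.5 160 74.1 0; cat > ball.py <<'E'
from h import *
from scipy.spatial.transform import Rotation as Ro
def warm(c,u,r=16):
    im=cv2.GaussianBlur(c["pixels"],(3,3),0).astype(int);d=im[:,:,2]-im[:,:,0]
    x,y=np.round(u).astype(int);m=np.zeros(d.shape,np.uint8);m[y-r:y+r,x-r:x+r]=((d<-4)&(im.max(2)>110))[y-r:y+r,x-r:x+r]
    n,_,st,ce=cv2.connectedComponentsWithStats(m)
    return [(ce[i].round(1).tolist(),int(st[i,4])) for i in range(1,n) if st[i,4]>8]
o=bot.get_obs();q=np.array(o["tool_rot"]);R=Ro.from_quat(q[[1,2,3,0]]);p=np.array(o["eef_pos"])
# carrier x = tool -x side? carrier y=tool y -> carrier x = world perp (horizontal)
y=R.as_matrix()[:,1];ux=np.array([y[1],-y[0],0]);ux/=np.linalg.norm(ux)
B=p+.070*ux+[0,0,-.0227+.0204+.0015*0]
B=B+.0*ux
print("pred ball",(B*1000).round(1),"yaw",np.degrees(np.arctan2(ux[1],ux[0])).round(2))
for n in("side","top"):
    c=cam(n);u=proj(c,[B])[0];print(n,"pred",u.round(1),warm(c,u))
E
python3 ball.py
```

```text
t 21.45 pos [ 467.3 -215.4   73.5] d [-1.3 -0.1 86.5]
shift now [  1.   -0.6 -86.5] turn [-0.11  0.15  0.09] shift after turn [  1.3  -0.5 -86.5]
q [ 0.14  0.44  0.21  2.08 -0.15  0.63  1.75] F [-0.1 -0.7 -1.4] w 0.103 gf 68.5
pred ball [ 534.7 -234.5   71.2] yaw -15.81
side pred [279.7 195. ] [([276.9, 179.6], 34), ([279.9, 195.1], 17)]
top pred [340.6 192.1] []
```

jog_arm(rows=[{"fingers":0,"x":0,"y":0,"z":-3,"ax":0,"ay":0,"az":-1},{"fingers":0,"x":0,"y":0,"z":-8,"ax":0,"ay":0,"az":-2},{"fingers":0,"x":0,"y":0,"z":-13,"ax":0,"ay":0,"az":-3},{"fingers":0,"x":0,"y":0,"z":-18,"ax":0,"ay":0,"az":-4},{"fingers":0,"x":0,"y":0,"z":-18,"ax":0,"ay":0,"az":-4},{"fingers":0,"x":0,"y":0,"z":-14,"ax":0,"ay":0,"az":-3},{"fingers":0,"x":0,"y":0,"z":-9,"ax":0,"ay":0,"az":-1.4},{"fingers":0,"x":0,"y":0,"z":-4,"ax":0,"ay":0,"az":-1}])

```text
t: 22.35
eef_pos: [0.4672, -0.2153, 0.1607]
tool_rot: [0.001, -0.032, 0.999, -0.001]
contact_force: [0.3, 0.0, -1.9]
gripper_width: 0.104
grasp_force: 68.5
```

```bash
python3 go.py 452.5 272.5 160 93.5 0; python3 ball.py
```

```text
t 22.35 pos [ 467.2 -215.3  160.7] d [-14.7 487.8  -0.7]
shift now [-16.3 487.8  -0.6] turn [-0.16  0.1   0.14] shift after turn [-15.1 487.8   0.7]
q [ 0.17  0.3   0.16  2.02 -0.06  0.83  2.  ] F [ 0.3  0.  -1.9] w 0.104 gf 68.5
pred ball [ 537.1 -210.9  158.4] yaw 3.64
side pred [276.8 173.9] [([279.2, 166.2], 441)]
top pred [334.5 187.8] []
```

jog_arm(rows=[{"fingers":0,"x":0,"y":4,"z":0,"ax":0,"ay":0,"az":0},{"fingers":0,"x":0,"y":8,"z":0,"ax":0,"ay":0,"az":0},{"fingers":0,"x":0,"y":12,"z":0,"ax":0,"ay":0,"az":0},{"fingers":0,"x":0,"y":16,"z":0,"ax":0,"ay":0,"az":0},{"fingers":0,"x":0,"y":20,"z":0,"ax":0,"ay":0,"az":0},{"fingers":0,"x":0,"y":24,"z":0,"ax":0,"ay":0,"az":0},{"fingers":0,"x":0,"y":26,"z":0,"ax":0,"ay":0,"az":0},{"fingers":0,"x":0,"y":26,"z":0,"ax":0,"ay":0,"az":0}])

```text
t: 23.25
eef_pos: [0.4578, -0.0773, 0.1591]
tool_rot: [-0.0, -0.032, 0.999, -0.001]
contact_force: [-0.0, -0.1, -1.8]
gripper_width: 0.104
grasp_force: 68.5
```

jog_arm(rows=[{"fingers":0,"x":-1,"y":26,"z":0,"ax":0,"ay":0,"az":0},{"fingers":0,"x":-1,"y":26,"z":0,"ax":0,"ay":0,"az":0},{"fingers":0,"x":-1,"y":26,"z":0,"ax":0,"ay":0,"az":0},{"fingers":0,"x":-1,"y":26,"z":0,"ax":0,"ay":0,"az":0},{"fingers":0,"x":-1,"y":26,"z":0,"ax":0,"ay":0,"az":0},{"fingers":0,"x":-1,"y":26,"z":0,"ax":0,"ay":0,"az":0},{"fingers":0,"x":-1,"y":26,"z":0,"ax":0,"ay":0,"az":0},{"fingers":0,"x":-1,"y":26,"z":0,"ax":0,"ay":0,"az":0}])

```text
t: 24.05
eef_pos: [0.4523, 0.1307, 0.1587]
tool_rot: [-0.0, -0.032, 0.999, -0.001]
contact_force: [0.3, 0.7, -1.7]
gripper_width: 0.106
grasp_force: 68.5
```

```bash
python3 go.py 452.5 272.5 160 93.5 0; python3 ball.py
```

```text
t 24.05 pos [452.3 130.7 158.7] d [  0.2 141.8   1.3]
shift now [ -9.2 141.5  -1.7] turn [-0.13 -0.01  0.14] shift after turn [ -8.8 141.6  -1.3]
q [-0.38  0.24 -0.04  2.1   0.02  0.81  1.2 ] F [ 0.3  0.7 -1.7] w 0.106 gf 68.5
pred ball [522.2 135.1 156.4] yaw 3.64
side pred [252.1 220.7] [([240.1, 210.3], 86), ([254.8, 206.0], 22), ([252.3, 220.7], 35), ([244.7, 235.6], 38)]
top pred [191.7 195.4] [([188.3, 195.2], 26)]
```

jog_arm(rows=[{"fingers":0,"x":-1,"y":14,"z":0,"ax":0,"ay":0,"az":0},{"fingers":0,"x":-1,"y":22,"z":0,"ax":0,"ay":0,"az":0},{"fingers":0,"x":-2,"y":26,"z":0,"ax":0,"ay":0,"az":0},{"fingers":0,"x":-1,"y":26,"z":0,"ax":0,"ay":0,"az":0},{"fingers":0,"x":-1,"y":20,"z":0,"ax":0,"ay":0,"az":0},{"fingers":0,"x":-1,"y":16,"z":0,"ax":0,"ay":0,"az":0},{"fingers":0,"x":-1,"y":9,"z":0,"ax":0,"ay":0,"az":0},{"fingers":0,"x":-1,"y":4,"z":0,"ax":0,"ay":0,"az":0}])

```text
t: 24.95
eef_pos: [0.4536, 0.2666, 0.1585]
tool_rot: [0.0, -0.032, 1.0, -0.001]
contact_force: [-0.9, -0.4, -1.9]
gripper_width: 0.105
grasp_force: 68.6
```

```bash
python3 go.py 452.5 272.5 83 93.5 0; python3 ball.py; python3 go.py 452.5 272.5 83 93.5 0|head -1
```

```text
t 24.95 pos [453.6 266.6 158.5] d [ -1.1   5.9 -75.5]
shift now [ 0.8  6.2 75.4] turn [-0.15  0.02  0.11] shift after turn [ 0.8  6.  75.5]
q [-0.58  0.32 -0.09  1.98  0.04  0.84  0.94] F [-0.9 -0.4 -1.9] w 0.105 gf 68.6
pred ball [523.5 271.  156.2] yaw 3.61
side pred [235.7 245.9] [([235.8, 235.3], 92), ([235.5, 242.5], 116), ([223.1, 249.1], 48)]
top pred [135.5 195.3] [([135.7, 195.3], 22)]
t 25.05 pos [453.9 265.8 158.5] d [ -1.4   6.7 -75.5]
```

jog_arm(rows=[{"fingers":0,"x":0,"y":1,"z":3,"ax":0,"ay":0,"az":0},{"fingers":0,"x":0,"y":1,"z":8,"ax":0,"ay":0,"az":0},{"fingers":0,"x":0,"y":1,"z":13,"ax":0,"ay":0,"az":0},{"fingers":0,"x":0,"y":1,"z":15,"ax":0,"ay":0,"az":0},{"fingers":0,"x":1,"y":1,"z":15,"ax":0,"ay":0,"az":0},{"fingers":0,"x":0,"y":1,"z":12,"ax":0,"ay":0,"az":0},{"fingers":0,"x":0,"y":0,"z":7,"ax":0,"ay":0,"az":0},{"fingers":0,"x":0,"y":0,"z":2,"ax":0,"ay":0,"az":0}])

```text
t: 25.85
eef_pos: [0.452, 0.2713, 0.0825]
tool_rot: [-0.0, -0.031, 1.0, -0.002]
contact_force: [0.0, 0.4, -2.0]
gripper_width: 0.104
grasp_force: 68.6
```

```bash
python3 go.py 452.5 272.5 83 93.5 0; python3 ball.py; cat > f.py <<'E'
from h import *
t=cam("top");g=t["pixels"].max(2)
xs=np.array([-.061,.998,0]);ys=np.array([-.998,-.061,0]);zz=np.array([0,0,1.]);F=np.array([.5224,.2768,0])
W=lambda x,y,z:F+x/1000*xs+y/1000*ys+z/1000*zz
P={"hous top front y-50":W(100,-50,139),"hous top front y50":W(100,50,139),"hous back y-50":W(188,-50,139),"hous back y50":W(188,50,139),"bed end y-52":W(-124,-52,8),"bed end y52":W(-124,52,8),"win top":W(99,0,102),"win bot":W(99,0,58),"bk top front":W(-94,0,104),"bk top back":W(-106,0,104),"bk bot":W(-106,0,20)}
for k,v in P.items(): print(k,proj(t,[v])[0].round(1))
print("row199 cols 60-120",g[199,56:118].tolist());print("row 195 165-200",g[195,165:200].tolist())
print("col75",g[170:232,75].tolist())
print("col 130 bed",t["pixels"][172:226,150,:].astype(int)[:,2].tolist())
E
python3 f.py
```

```text
t 25.85 pos [452.  271.3  82.5] d [0.5 1.2 0.5]
shift now [-0.6  1.2 -0.5] turn [-0.19 -0.05  0.08] shift after turn [-0.6  1.2 -0.5]
q [-0.59  0.44 -0.09  2.03  0.06  0.68  0.92] F [ 0.   0.4 -2. ] w 0.104 gf 68.6
pred ball [521.9 275.7  80.2] yaw 3.58
side pred [237.8 273.6] [([238.2, 273.6], 45), ([241.5, 286.3], 31)]
top pred [143.  198.6] [([143.0, 198.5], 22)]
hous top front y-50 [ 93.2 179. ]
hous top front y50 [ 95.3 219.6]
hous back y-50 [ 56.8 181.4]
hous back y50 [ 58.8 222.1]
bed end y-52 [195.  178.4]
bed end y52 [197.3 216.3]
win top [100.6 200.4]
win bot [107.2 201.7]
bk top front [177. 195.]
bk top back [181.7 194.7]
bk bot [188.6 197.4]
row199 cols 60-120 [119, 121, 119, 115, 120, 125, 130, 131, 131, 132, 132, 133, 132, 131, 133, 133, 132, 132, 134, 131, 132, 132, 133, 132, 124, 110, 95, 84, 78, 77, 82, 85, 83, 83, 83, 83, 83, 77, 61, 51, 60, 77, 81, 70, 52, 38, 29, 29, 27, 21, 14, 19, 14, 23, 31, 48, 84, 103, 106, 106, 107, 108]
row 195 165-200 [109, 110, 109, 109, 110, 110, 109, 111, 111, 111, 112, 105, 88, 61, 31, 24, 29, 20, 15, 13, 12, 16, 11, 19, 44, 69, 77, 78, 93, 106, 109, 113, 119, 120, 118]
col75 [107, 107, 103, 99, 103, 106, 106, 106, 99, 95, 96, 105, 117, 125, 130, 132, 131, 131, 131, 131, 132, 132, 130, 132, 131, 132, 131, 131, 132, 131, 134, 133, 131, 126, 113, 95, 84, 79, 84, 86, 90, 92, 94, 95, 98, 96, 92, 81, 76, 75, 77, 77, 76, 77, 79, 77, 76, 77, 76, 78, 78, 75]
col 130 bed [120, 119, 119, 119, 119, 119, 119, 118, 120, 118, 111, 108, 107, 108, 107, 109, 108, 105, 104, 110, 113, 113, 114, 113, 109, 105, 104, 102, 103, 108, 111, 113, 112, 112, 110, 111, 109, 109, 109, 110, 110, 110, 112, 109, 110, 109, 93, 61, 36, 44, 51, 55, 52, 45]
```

jog_arm(rows=[{"fingers":0,"x":0,"y":0.5,"z":0,"ax":0,"ay":0,"az":0},{"fingers":0,"x":0,"y":0.5,"z":0,"ax":0,"ay":0,"az":0},{"fingers":0,"x":0,"y":0,"z":0,"ax":0,"ay":0,"az":0},{"fingers":0,"x":0,"y":0,"z":0,"ax":0,"ay":0,"az":0},{"fingers":0,"x":0,"y":0,"z":0,"ax":0,"ay":0,"az":0},{"fingers":0,"x":0,"y":0,"z":0,"ax":0,"ay":0,"az":0},{"fingers":0,"x":0,"y":0,"z":0,"ax":0,"ay":0,"az":0},{"fingers":0,"x":0,"y":0,"z":0,"ax":0,"ay":0,"az":0}])

```text
t: 26.8
eef_pos: [0.4524, 0.2727, 0.0836]
tool_rot: [0.0, -0.031, 1.0, -0.001]
contact_force: [0.0, -0.0, -1.5]
gripper_width: 0.106
grasp_force: 68.6
```

```bash
python3 ball.py; python3 - <<'E'
from station import bot
import numpy as np
print(np.abs(bot.get_obs()["joint_vel"]).max()); print(bot.hand_in())
E
```

```text
pred ball [522.3 277.1  81.3] yaw 3.58
side pred [237.4 273.5] [([237.6, 273.4], 48), ([241.5, 286.3], 31)]
top pred [142.3 198.4] [([142.5, 198.4], 21)]
0.001816732056814781
the job is handed in; nothing more can be done
None
```

The job is handed in at about 27 s: the backdrop stands released in the slot. The carrier is held level and still, with the sphere in its seat within about 2 mm of my measured focus; no pass/fail result came back.

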